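Clamp a jar in the one-handed jar holder for opening

TASK

Get the small jar with the yellow lid, standing in front of the jar clamp, ready for opening with one hand: press down the release paddle of the clamp and, keeping it pressed, push the sliding jaw well back along its bar, so that the jar will go in. Then push the jar along the worktop in between the two jaws, and push the sliding jaw up against it until its spring pad is squeezed right in, so that the jar stays clamped, standing upright, when you let go. Only push and press: do not pick the jar up, and do not disturb the other things.

Things in the scene. Friction and masses are not known exactly. Their poses are not given: they have to be found in the camera images.
- jar_clamp: White jar clamp, fast on the worktop by two rubber suction feet. Steel bar 274 long (y), 14 wide (x), z 26-46 mm, saw teeth of 6 mm on top to z 50. Origin: on the worktop under the bar's middle; x away from the robot, y along the bar, z up. Both jaws reach out to x = -77; fixed jaw at the +y end, sliding jaw on its -y side. Foot blocks 30 x 26 at y = +-124, to z 50. Between the jaws: bare worktop.
- sliding_jaw (a joint): Travel of the sliding jaw, m: 0 = nearly shut, grows as it is pushed back (to clamp -y), stop at 0.100. Space between the deepest lines of the V pads = 30 mm + value, 16 mm less at their lips. Friction 1.5 N. The teeth let it click freely towards the fixed jaw but lock it against going back (after up to one 6 mm tooth), unless the paddle is held down. Carriage 64 long, centre y = 32 mm less value.
- release (a joint): Angle of the release paddle, rad: 0 = up (pawl in the teeth), 0.30 = fully down, about 8 mm lower at its middle, 4 to 6 N. The pawl is clear of the teeth from about 0.12. It springs up when let go. While the jaw clicks over teeth it moves by itself, to at most 0.12.
- release_pad (a point): Middle of the top of the release paddle, a ribbed grey plate 26 (x) x 29 (y) mm on the sliding jaw's carriage, 73 mm above the worktop when up; travels with the jaw. 22 mm to -y of it stands the upright wall of the carriage's white hood (30 wide in x, 34 long in y, z 70-90, fixed to the carriage): a fingertip that holds the paddle down pushes this wall to -y to slide the jaw back.
- hood_back (a point): Middle of the outer (-y) upright face of the white hood on the sliding jaw's carriage, 80 mm above the worktop; the face is 30 wide (x) and z 70-90: push here to +y to close the jaw. The jaw's white arm (16 thick in y, z 16-56, from the bar to x = -75, its outer face 43 mm to +y of this point) can be pushed as well. Moves with the jaw; axes as the clamp's.
- spring_pad: Rubber V pad on the sliding jaw, 58 (x) x 40 (z) mm, facing +y. Origin: on the deepest line of the V, 36 mm above the worktop. It gives way up to 10 mm towards the jaw arm: 1.6 N at first, 5.6 N when squeezed right in; a push of about 10 N on the jaw squeezes it right in.
- fixed_jaw: Fixed jaw at the clamp's +y end, with the same V pad facing -y, unsprung. Its origin is the clamp's origin; the deepest line of its V lies at clamp x = -43, y = 108 mm, the lips of the V 8 mm farther to -y.
- jar_place (a point): Point on the worktop between the jaws where the middle of the jar stands when it lies in the fixed jaw's V (clamp x = -43, y = 78 mm). Axes as the clamp's.
- jar_middle (a point): Middle of the small glass jar with the yellow lid, half-way up (40 mm above its foot); 80 high, glass 58 across, lid 59 across from 69 mm up; 0.14 to 0.28 kg, loose. It starts on the worktop in front of the clamp (on its -x side), roughly before the way in between the opened jaws.
- tomato_tin: Bystander: low tin, 75 mm across, 58 high, left of the jar. Origin at the middle of its foot.
- matches: Bystander: matchbox 53 x 35 x 14 mm lying in front of the clamp on the right. Origin at the middle of its underside.
- blue_mug: Bystander: blue mug, 91 mm high, at the left. Origin under its middle.
- black_lid_jar: Bystander: larger jar with a black lid, 63 mm across, 94 high, left of the clamp. Origin at the middle of its foot.
- bowl: Bystander: white bowl, 116 mm across, 52 high, behind the clamp. Origin under its middle.
- pepper_mill: Bystander: dark wooden pepper mill, 58 mm across, 170 high, behind the clamp. Origin at the middle of its foot.
Not all that is in view belongs to the job. Leave any turquoise look-alike of the part that bears jar_middle alone.

How it is judged:
By the outcome, as a careful person would: the job done as asked, in the order asked, and still so for the second after the job is handed in, with the robot touching nothing.
It also fails if it takes over 67 s, if anything falls off the work surface, if the arm or the gripper's body presses on something with over 40 N, if the wrist force passes 120 N, or if a joint passes its speed limit or range.

ROBOT

A 6-joint arm with a two-finger parallel gripper is mounted at the origin on a cart in front of the work surface, level with it; the furniture and walls round the work are solid. World frame = base frame: x ahead of the robot, y to its left, z up, the work surface at z = 0. Lengths are in m, angles in degrees, forces in N, time in s.
With the tool pointing down it reaches from about 0.275 to 0.75 m from the base axis. Payload 10.2 kg.
Tool frame: the origin (TCP) lies midway between the tips of the shut fingers; the grasp point (between the pads) lies bot.grasp_offset behind it (bot.grasp_offset is the distance from the TCP to the grasp point, in m); z points along the fingers, y is the line along which they close (so a half turn about z gives the same grasp; the last joint's range is limited). The gripper opens to 88 mm and grips with 3 to 60 N. Pads are 18 mm wide; open, the fingers measure 123 mm over their backs; the gripper's body (75 mm by 187 mm) begins 45 mm behind the grasp point.
Start: joints at [52.231, 17.928, 85.812, -0, 76.261, -12.8], TCP at [0.222, 0.476, 0.239] pointing down, gripper open.
Joint ranges: [-168.41, 168.41], [-55.51, 124.54], [10.69, 146.95], [-70.63, 250.63], [1, 178], [-165.06, 165.06]. Speed limits (degrees/s): [136.94, 136.94, 172.46, 180, 180, 180].

INTERFACE

Orientations are given as [roll, pitch, yaw] about the fixed x, y, z axes, in that order (R = Rz(yaw) Ry(pitch) Rx(roll)).
In Python, from bench import bot gives the robot as it stands.
- The arm moves only by the tool send_rows, never from a script. Its argument "steps" is one flat list of numbers, 7 for each row, row after row: the shift along the tool's x, y, z in m, then the turn, a rotation vector about the tool's x, y, z in degrees, then the closure, from 0 (fully open) to 1 (shut). A call has exactly 10 rows; each row shifts and turns the commanded pose from where the row before left it, along the tool's axes as they then stand; what a row does not reach is not made up. A row lasts 1/12 s, in which the tool goes at most 41.7 mm and 7.16 degrees, less where a joint would pass 70% of its speed; a pose out of reach is approached as far as the arm can. A call is refused whole if a number of a shift passes 0.0417 or a number of a turn 7.16, either way. A call with a gripper value outside its range is refused whole. The fingers move at their own pace and stop on an object; "squeeze" is the grip in N (left out, the last holds). Time passes only in rows, so rows that do not move let the fingers close, or fill a call up. It gives the time, the measured TCP pose, the force, the opening and the grip force at its end, in the units of the state.
- bot.state(): the state, without advancing time (a new reading comes with each control period).
- bot.camera(name): name is "scene" or "side" or "wrist"; returns (picture, depth): 420x560x3 uint8, blue, green, red; 420x560 float32, m along the optical axis (not along the pixel's ray), 0 where there is no reading.
- bot.camera_model(name): a dict with "fx", "fy", "cx", "cy" (pixels), "rvec" (rotation vector, rad) and "tvec" (3), from world to camera coordinates, as OpenCV has them; the wrist camera has in their place "mount" (4x4, takes a point from camera to tool coordinates, whose origin is the TCP and whose axes are the flange's). Camera axes: x right, y down, z forward; pixel columns grow to the right and rows downward; lengths in m; the calibration is good to about 2 mm. A picture is of the moment at which its call begins: read the wrist's pose just before it. camera_model takes no time and is no camera call.
- bot.finish_job(): hands the job in; it is judged then, once.
Trained networks look in the newest picture that a camera, given by its name, has taken for a name from the list of things; names that differ only in an ending like _2 or _b are one class to them, and where a whole thing is asked for, a point or a joint stands for the part that bears it (a point fixed in the world has none). Each returns a list of dicts, best first, with "conf" (0 to 1); they miss things now and then, are a little off and sometimes report something else, mostly with a low value. They report only what shows in the picture. A call takes as long as a camera call. They do not tell look-alikes from the thing itself.
- bot.silhouettes(camera, target): "mask" (420x560 bool, what is visible of it) and "point" ([column, row] in pixels, amid what is visible of it).
The state is a dict: "time": time; "joints": joint angles; "dq": joint speeds; "joint_efforts": joint torques, N m; "ee_pos": TCP position; "ee_rot": TCP orientation; "contact_force": force on the tool from outside, world axes, zero at the start; "ft_torque": the same for the moment, N m; "finger_gap": finger opening in m; "finger_force": force on a finger pad.
Only numpy, scipy, OpenCV 4.12 (cv2) and the standard library are available. Lean on these libraries where they do the work, as an engineer would, in place of code of your own. Each camera call takes 0.05 s, during which the arm holds its last target. There are 200 camera calls.

## Working session

There is one attempt and no reset: what is moved stays moved. The work goes in short steps, Python scripts to look and compute and a tool call to move; the robot and the scene stay as the last step left them, time stands still between calls to the robot, and variables do not carry over. Pictures are saved under pics/ and viewed, at most 10 in all, crops included, and the job is handed in when it is done.

Besides the shell and the picture viewer there is one more tool, called after "Emit:" by a JSON object that holds its "api" and its "payload", one argument or row to a line. send_rows: Moves the arm, as the interface text tells. Its arguments: {"type":"object","properties":{"steps":{"type":"array","items":{"type":"number"}},"squeeze":{"type":"number"}},"required":["steps"]}

```bash
ls; mkdir -p pics; cat > h.py <<'E'
import numpy as np, cv2
from bench import bot
from scipy.spatial.transform import Rotation as R
def cam(name):
    s=bot.state(); img,d=bot.camera(name); m=bot.camera_model(name)
    v,u=np.indices(d.shape)
    P=np.dstack([(u-m['cx'])/m['fx']*d,(v-m['cy'])/m['fy']*d,d])
    if 'mount' in m:
        M=np.array(m['mount']); P=P@M[:3,:3].T+M[:3,3]
        P=P@R.from_euler('xyz',s['ee_rot'],degrees=True).as_matrix().T+np.array(s['ee_pos'])
    else:
        Rm=cv2.Rodrigues(np.array(m['rvec'],float))[0]; P=(P-np.array(m['tvec']).ravel())@Rm
    P[d==0]=np.nan
    return img,P
E
python3 - <<'E'
from h import *
print(bot.state())
for c in ['scene','side']:
    img,P=cam(c); cv2.imwrite(f'pics/{c}0.png',img); np.save(f'{c}0.npy',P)
    for t in ['jar_clamp','sliding_jaw','release','jar_middle','fixed_jaw','spring_pad','tomato_tin','matches','black_lid_jar','blue_mug']:
        for r in bot.silhouettes(c,t)[:2]:
            Q=P[r['mask']]; Q=Q[~np.isnan(Q[:,0])]
            print(c,t,round(r['conf'],2),np.round(r['point']),r['mask'].sum(),np.round(np.percentile(Q,[2,50,98],axis=0),3).tolist() if len(Q) else None)
E
```

```text
pics
{'time': 0.0, 'joints': array([ 5.22297788e+01,  1.79598879e+01,  8.58539910e+01, -4.63295138e-04,
        7.62618229e+01, -1.28004057e+01]), 'dq': array([ 0.04140996, -0.06635994, -0.03324329,  0.00819885,  0.0758638 ,
       -0.00849048]), 'joint_efforts': array([-2.17851639e-04, -4.02214372e+01, -2.52272719e+01,  6.94559840e-02,
        3.52414709e-02, -1.23309255e-04]), 'ee_pos': array([0.22148304, 0.47571638, 0.23815723]), 'ee_rot': array([-1.79926080e+02, -1.63334304e-02,  1.55030284e+02]), 'contact_force': array([ 0.90652335, -0.01985739, -0.86177149]), 'ft_torque': array([-0.00534917,  0.03876697,  0.03279663]), 'finger_force': 0.0, 'finger_gap': 0.08827292806734889}
scene jar_clamp 0.83 [328. 258.] 2751 [[0.526, -0.283, -0.001], [0.582, -0.106, 0.046], [0.61, -0.017, 0.089]]
scene sliding_jaw 0.78 [325. 250.] 1157 [[0.524, -0.148, -0.001], [0.581, -0.102, 0.051], [0.608, -0.06, 0.09]]
scene jar_middle 0.88 [286. 273.] 916 [[0.444, -0.121, -0.001], [0.464, -0.103, 0.072], [0.499, -0.067, 0.081]]
scene jar_middle 0.81 [374. 351.] 1150 [[0.445, -0.378, 0.017], [0.461, -0.3
[... 1172 characters left out ...]
0.017], [0.574, -0.102, 0.05], [0.608, -0.069, 0.09]]
side spring_pad 0.48 [268. 243.] 93 [[0.532, -0.078, 0.048], [0.56, -0.074, 0.053], [0.583, -0.063, 0.057]]
side tomato_tin 0.58 [227. 226.] 514 [[0.429, 0.004, 0.006], [0.455, 0.026, 0.053], [0.498, 0.076, 0.057]]
side matches 0.69 [223. 291.] 154 [[0.435, -0.235, 0.003], [0.449, -0.22, 0.014], [0.481, -0.201, 0.015]]
side black_lid_jar 0.96 [265. 206.] 766 [[0.541, 0.138, 0.003], [0.568, 0.147, 0.057], [0.598, 0.192, 0.095]]
side black_lid_jar 0.56 [230. 292.] 177 [[0.437, -0.325, -0.001], [0.453, -0.218, 0.014], [0.486, -0.18, 0.079]]
side blue_mug 0.64 [228. 179.] 859 [[0.451, 0.367, -0.0], [0.492, 0.381, 0.054], [0.558, 0.481, 0.09]]
```

```bash
python3 - <<'E'
import cv2
a=cv2.imread('pics/scene0.png'); cv2.imwrite('pics/scene0v.png',cv2.resize(a[130:400,150:450],(800,600*0+720))[:600]) 
cv2.imwrite('pics/scene0v.png',cv2.resize(a[150:390,150:470],(800,600)))
E
```

```text
(no output)
```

View pics/scene0v.png

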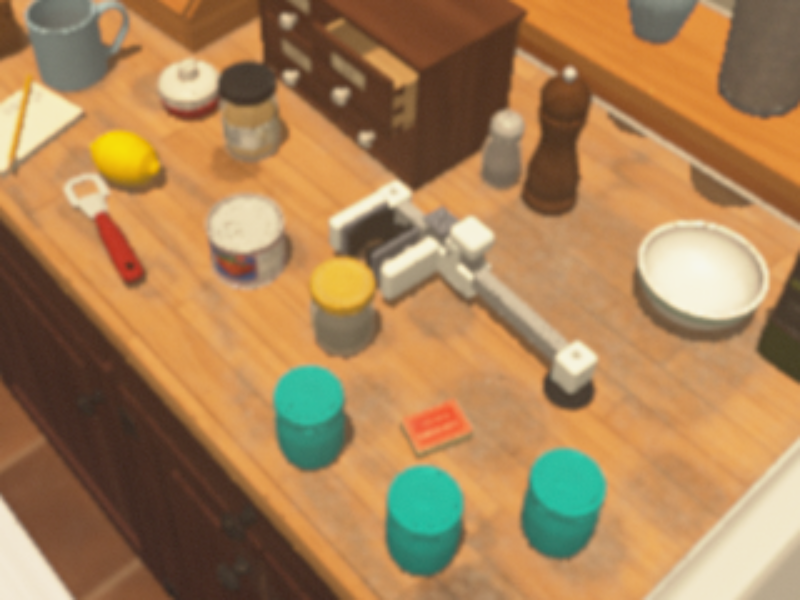

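View pics/side0.png

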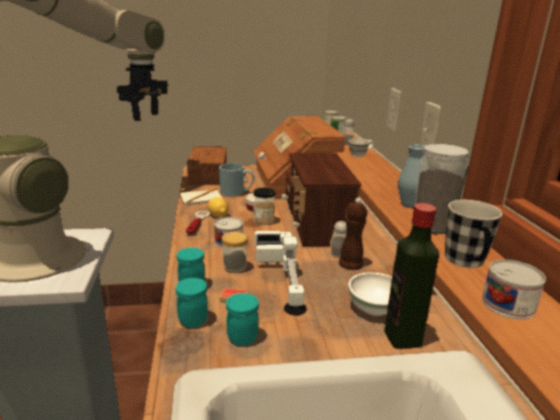

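```bash
python3 - <<'E'
import numpy as np,cv2
from bench import bot
print('offset',bot.grasp_offset)
A=[np.load(c+'0.npy').reshape(-1,3) for c in('scene','side')]
def box(n,Q):
    r=cv2.minAreaRect((Q[:,:2]*1000).astype(np.float32)); print(n,len(Q),np.round(r[0],1),np.round(r[1],1),round(r[2],1),'z',np.round(np.percentile(Q[:,2],[5,50,95]),4))
for k,P in enumerate(A):
    f=lambda x0,x1,y0,y1,z0,z1: P[(P[:,0]>x0)&(P[:,0]<x1)&(P[:,1]>y0)&(P[:,1]<y1)&(P[:,2]>z0)&(P[:,2]<z1)]
    print(k)
    box('hoodtop',f(.54,.64,-.2,-.05,.085,.095))
    box('block-',f(.54,.66,-.32,-.22,.046,.054))
    box('bar',f(.54,.64,-.245,-.15,.043,.053))
    box('jawarm',f(.51,.57,-.13,-.06,.052,.060))
    box('fixedarm',f(.51,.60,-.05,.02,.052,.060))
    box('paddle',f(.55,.62,-.13,-.06,.066,.078))
    box('jarlid',f(.42,.51,-.14,-.05,.076,.085))
    box('tin',f(.40,.52,-.02,.09,.05,.062))
    box('mill',f(.6,.75,-.2,0.05,.06,.2))
    box('cabinet',f(.58,.8,-.05,.3,.1,.3))
    Q=f(.54,.64,-.245,-.15,.043,.053)
    print('bar fit',np.polyfit(Q[:,1],Q[:,0],1))
E
```

```text
offset 0.0187
0
hoodtop 141 [ 595.5 -133. ] [30.9 33.6] 1.1 z [0.0857 0.0884 0.0913]
block- 176 [ 587.8 -251.5] [61.8 29. ] 83.3 z [0.0464 0.0486 0.051 ]
bar 223 [ 590.9 -197.8] [93.5 14.7] 85.7 z [0.0438 0.0467 0.0495]
jawarm 145 [548.8 -84.3] [40.4 46.7] 78.3 z [0.0523 0.0546 0.0569]
fixedarm 177 [558.2 -26.5] [28.6 63.3] 89.5 z [0.0522 0.0541 0.0567]
paddle 116 [ 596.8 -103.7] [52.2 27.3] 83.9 z [0.0671 0.0702 0.0728]
jarlid 417 [473.1 -92.6] [56.9 56.2] 2.2 z [0.0765 0.0788 0.0812]
tin 591 [464.1  39.5] [76.4 73.8] 83.2 z [0.0509 0.0536 0.0572]
mill 2990 [675.  -50.1] [149.9 199.9] 0.0 z [0.0678 0.1309 0.1747]
cabinet 5944 [702.2 116.9] [312.9 195.6] 89.9 z [0.1099 0.1724 0.1753]
bar fit [0.06873522 0.60361561]
1
hoodtop 97 [ 595.2 -134.4] [29.9 29.3] 84.7 z [0.0855 0.0886 0.0906]
block- 164 [ 586.6 -252. ] [61.7 28.8] 88.3 z [0.0465 0.0487 0.0507]
bar 147 [ 591.1 -197.3] [95.1 14.1] 86.1 z [0.0442 0.0479 0.0497]
jawarm 117 [548.4 -85.3] [43.2 44.3] 80.2 z [0.0523 0.0542 0.0565]
fixedarm 124 [558.  -26.9] [28.9 62.3] 87.1 z [0.0523 0.0545 0.0565]
paddle 13 [593.7 -81.8] [26.4 12.9] 28.0 z [0.0691 0.0706 0.0725]
jarlid 258 [473.3 -91.7] [56.5 56.8] 78.7 z [0.0769 0.079  0.0808]
tin 343 [463.8  39.6] [73.5 79. ] 6.3 z [0.0515 0.0543 0.0571]
mill 3015 [675.1 -50. ] [149.8 199.8] 0.0 z [0.0664 0.1216 0.1743]
cabinet 3710 [700.6 127.6] [281.7 187.7] 88.0 z [0.1084 0.1644 0.1753]
bar fit [0.07237598 0.6045728 ]
```

Emit:
{"api": "send_rows", "payload": {
  "steps": [0,0,0,0,0,-7,1,0,0,0,0,0,-7,1,0,0,0,0,0,-7,1,-0.0217,-0.0324,-0.001,0,0,0,1,-0.0217,-0.0324,-0.001,0,0,0,1,-0.0217,-0.0324,-0.001,0,0,0,1,-0.0217,-0.0324,-0.001,0,0,0,1,-0.0217,-0.0324,-0.001,0,0,0,1,-0.0217,-0.0324,-0.001,0,0,0,1,-0.0217,-0.0324,-0.001,0,0,0,1],
  "squeeze": 20
}}

```text
time: 1.93
ee_pos: [0.358, 0.2375, 0.246]
ee_rot: [180.0, 0.0, 176.0]
contact_force: [0.8, 0.7, -0.4]
finger_gap: 0.0235
finger_force: 0.0
```

Emit:
{"api": "send_rows", "payload": {
  "steps": [-0.0217,-0.0324,-0.001,0,0,0,1,-0.0217,-0.0324,-0.001,0,0,0,1,-0.0217,-0.0324,-0.001,0,0,0,1,-0.0217,-0.0324,-0.001,0,0,0,1,-0.0217,-0.0324,-0.001,0,0,0,1,-0.0217,-0.0324,-0.001,0,0,0,1,-0.0217,-0.0324,-0.001,0,0,0,1,-0.0217,-0.0324,-0.001,0,0,0,1,-0.0217,-0.0324,-0.001,0,0,0,1,-0.0217,-0.0324,-0.001,0,0,0,1]
}}

```text
time: 2.77
ee_pos: [0.5521, -0.101, 0.2558]
ee_rot: [-180.0, 0.0, 176.0]
contact_force: [-0.4, 0.4, 0.0]
finger_gap: 0.0002
finger_force: 0.0
```

```bash
cat > fit.py <<'E'
from h import *
def box(n,Q):
    if len(Q)<5: print(n,len(Q)); return
    r=cv2.minAreaRect((Q[:,:2]*1000).astype(np.float32)); print(n,len(Q),np.round(r[0],1),np.round(r[1],1),round(r[2],1),'z',np.round(np.percentile(Q[:,2],[5,50,95]),4),'ymin/max',np.round(np.percentile(Q[:,1],[2,98]),4),'x',np.round(np.percentile(Q[:,0],[2,98]),4))
def sel(P): 
    P=P.reshape(-1,3)
    return lambda x0,x1,y0,y1,z0,z1: P[(P[:,0]>x0)&(P[:,0]<x1)&(P[:,1]>y0)&(P[:,1]<y1)&(P[:,2]>z0)&(P[:,2]<z1)]
E
python3 - <<'E'
from fit import *
s=bot.state(); print(s['time'],s['ee_pos'],s['ee_rot'],s['finger_gap'],s['contact_force'])
img,P=cam('wrist'); cv2.imwrite('pics/w0.png',img); np.save('w0.npy',P); f=sel(P)
box('hoodtop',f(.54,.64,-.2,-.05,.084,.095))
box('block-',f(.54,.66,-.32,-.25,.046,.056))
box('bar',f(.54,.64,-.245,-.16,.043,.054))
box('jawarm',f(.51,.57,-.13,-.06,.052,.062))
box('fixedarm',f(.51,.57,-.05,.02,.052,.062))
box('paddle',f(.55,.64,-.109,-.06,.064,.078))
box('jarlid',f(.42,.51,-.14,-.05,.074,.09))
for P in [np.load('scene0.npy'),np.load('side0.npy'),P]:
    f=sel(P); box('obst',f(.6,.68,-.2,.03,.1,.3)); box('obs2',f(.6,.66,-.3,.06,.1,.3))
E
```

```text
2.7667 [ 0.5521175  -0.10103912  0.25578929] [-1.79998883e+02  6.82517094e-03  1.76010756e+02] 0.00021634033050841722 [-0.4346207   0.35397633  0.01648875]
hoodtop 917 [ 593.8 -130.7] [33.5 28.6] 85.8 z [0.0868 0.0905 0.0918] ymin/max [-0.1462 -0.1142] x [0.5801 0.6075]
block- 630 [ 586.2 -264.9] [29.  30.5] 86.3 z [0.0469 0.0504 0.0522] ymin/max [-0.2786 -0.2518] x [0.5714 0.6002]
bar 941 [ 590.2 -202.3] [85.2 14.9] 86.2 z [0.0451 0.0481 0.0506] ymin/max [-0.2426 -0.1618] x [0.5817 0.597 ]
jawarm 1040 [547.4 -80.7] [39.7 47.6] 86.1 z [0.0533 0.056  0.0579] ymin/max [-0.1007 -0.0622] x [0.5244 0.569 ]
fixedarm 984 [547.9 -23.2] [30.4 44.1] 89.6 z [0.0535 0.0561 0.0578] ymin/max [-0.0362 -0.0095] x [0.5275 0.5692]
paddle 648 [597.3 -92.4] [31.9 25.8] 86.4 z [0.0705 0.0722 0.0736] ymin/max [-0.1049 -0.0768] x [0.5848 0.6094]
jarlid 3311 [472.4 -90.7] [57.9 58. ] 69.8 z [0.0792 0.0808 0.0822] ymin/max [-0.1165 -0.0648] x [0.4464 0.4981]
obst 702 [648.9   9.5] [40.7 62.4] 89.8 z [0.1038 0.1432 0.1744] ymin/max [-0.0088  0.0287] x [0.6196 0.6786]
obs2 740 [632.9  24.6] [54.  70.6] 0.1 z [0.1038 0.1411 0.1739] ymin/max [-0.0066  0.0584] x [0.619 0.659]
obst 683 [649.6   9.3] [39.6 60.8] 89.7 z [0.1041 0.1368 0.1743] ymin/max [-0.0082  0.0256] x [0.6203 0.6784]
obs2 516 [634.4  24.4] [50.5 69.7] 1.1 z [0.104  0.1355 0.1743] ymin/max [-0.0066  0.0544] x [0.6201 0.6593]
obst 2454 [638.5  13.8] [32.6 39.7] 89.1 z [0.1043 0.1464 0.1758] ymin/max [0.0019 0.0294] x [0.6193 0.6539]
obs2 4545 [632.5  28.5] [50.4 63.4] 0.8 z [0.1051 0.1507 0.176 ] ymin/max [0.0061 0.0589] x [0.6193 0.6549]
```

View pics/w0.png

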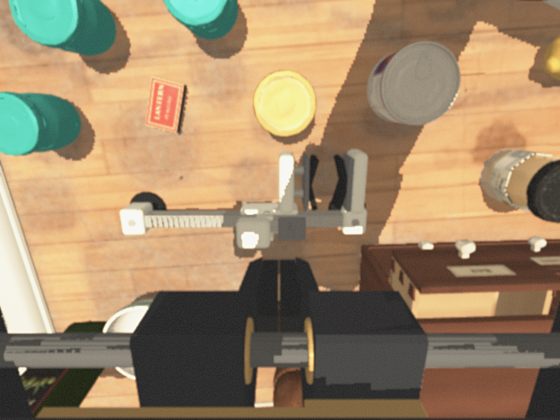

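```bash
python3 - <<'E'
from fit import *
for n in ['scene0','side0','w0']:
    f=sel(np.load(n+'.npy')); box('corner',f(.56,.625,-.05,.03,.1,.2)); box('right',f(.58,.7,-.42,-.06,.1,.25))
E
```

```text
corner 161 [621.3  17.6] [24.6  7.1] 89.4 z [0.1028 0.1332 0.1616] ymin/max [0.0056 0.0294] x [0.6189 0.6245]
right 0
corner 85 [622.5  16.1] [24.8  5.8] 87.1 z [0.103  0.1346 0.1629] ymin/max [0.0038 0.028 ] x [0.6199 0.6249]
right 0
corner 1170 [621.8  18.8] [ 6.3 22.5] 0.1 z [0.1051 0.1416 0.1648] ymin/max [0.0078 0.0296] x [0.6192 0.6247]
right 0
```

Emit:
{"api": "send_rows", "payload": {
  "steps": [-0.0126,0.0043,0.02,0,0,-5.33,1,-0.012,0.0055,0.025,0,0,-5.33,1,-0.012,0.0065,0.025,0,0,-5.34,1,0,0,0.025,0,0,0,1,0,0,0.025,0,0,0,1,0,0,0.02,0,0,0,1,0,0,0.01,0,0,0,1,0,0,0,0,0,0,1,0,0,0,0,0,0,1,0,0,0,0,0,0,1]
}}

```text
time: 3.65
ee_pos: [0.5881, -0.0823, 0.1073]
ee_rot: [-179.9, 0.1, -168.0]
contact_force: [-0.7, 0.6, -0.7]
finger_gap: 0.0004
finger_force: 0.0
```

Emit:
{"api": "send_rows", "payload": {
  "steps": [-0.0013,-0.008,0.01,0,0,0,1,0,0,0.01,0,0,0,1,0,0,0.008,0,0,0,1,0,0,0.003,0,0,0,1,0,0,0.003,0,0,0,1,0,0,0.003,0,0,0,1,0,0,0.003,0,0,0,1,0,0,0.002,0,0,0,1,0,0,0,0,0,0,1,0,0,0,0,0,0,1]
}}

```text
time: 4.48
ee_pos: [0.5905, -0.0896, 0.0659]
ee_rot: [-179.9, 0.0, -167.9]
contact_force: [-7.6, 2.0, 17.3]
finger_gap: 0.0004
finger_force: 8.7
```

Emit:
{"api": "send_rows", "payload": {
  "steps": [0,0,-0.001,0,0,0,1,0,0,-0.0005,0,0,0,1,0,0,0,0,0,0,1,0.0008,-0.0029,0,0,0,0,1,0.0008,-0.0029,0,0,0,0,1,0.0008,-0.0029,0,0,0,0,1,0.0008,-0.0029,0,0,0,0,1,0.0008,-0.0029,0,0,0,0,1,0,0,0,0,0,0,1,0,0,0,0,0,0,1]
}}

```text
time: 5.32
ee_pos: [0.5894, -0.1049, 0.0662]
ee_rot: [-180.0, -0.0, -168.0]
contact_force: [-4.7, 0.1, 8.9]
finger_gap: 0.0005
finger_force: 4.0
```

```bash
cat > look.py <<'E'
from fit import *
import sys
n=sys.argv[1]
for c in ['scene','side']:
    img,P=cam(c); cv2.imwrite(f'pics/{c}{n}.png',img); np.save(f'{c}{n}.npy',P)
    f=sel(P); box(c+' hoodtop',f(.54,.64,-.26,-.09,.085,.094)); box('jarlid',f(.42,.6,-.14,-.03,.076,.0835));box('arm',f(.515,.55,-.2,-.045,.052,.060))
E
python3 look.py 1; python3 -c "
import cv2
a=cv2.imread('pics/scene1.png')[200:320,240:400]; b=cv2.imread('pics/side1.png')[190:310,190:350]
import numpy as np; cv2.imwrite('pics/c1.png',cv2.resize(np.hstack([a,b]),(800,300),interpolation=cv2.INTER_CUBIC))"
```

```text
scene hoodtop 187 [ 592.9 -130.7] [30.9 73.7] 2.8 z [0.0858 0.0887 0.0928] ymin/max [-0.1661 -0.098 ] x [0.5781 0.6069]
jarlid 460 [ 520.4 -100.8] [ 56.7 156.3] 80.6 z [0.0764 0.0787 0.0818] ymin/max [-0.1214 -0.0676] x [0.4457 0.5825]
arm 92 [ 537.1 -100.5] [40.6 27.2] 85.0 z [0.0523 0.0541 0.0565] ymin/max [-0.1207 -0.0818] x [0.5233 0.5492]
side hoodtop 148 [ 592.8 -131.8] [30.  75.2] 1.8 z [0.0855 0.089  0.0917] ymin/max [-0.1674 -0.1001] x [0.5782 0.607 ]
jarlid 269 [ 521.  -100.9] [ 58.8 155.4] 81.0 z [0.0771 0.0792 0.0814] ymin/max [-0.1204 -0.0662] x [0.4466 0.5821]
arm 71 [537.3 -99.6] [40.3 27.2] 86.0 z [0.0521 0.0539 0.0562] ymin/max [-0.1195 -0.0796] x [0.5248 0.5491]
```

View pics/c1.png

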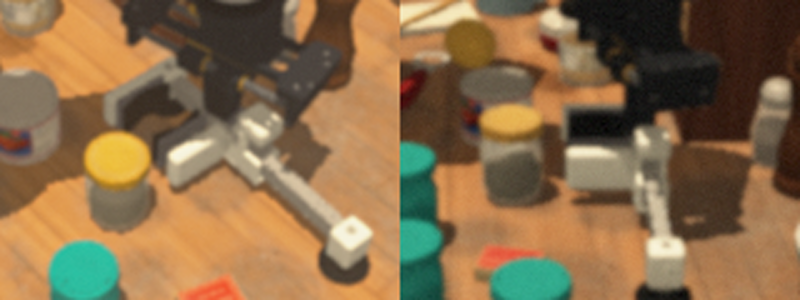

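Emit:
{"api": "send_rows", "payload": {
  "steps": [0.0014,-0.0048,0,0,0,0,1,0.0014,-0.0048,0,0,0,0,1,0.0014,-0.0048,0,0,0,0,1,0.0014,-0.0048,0,0,0,0,1,0.0014,-0.0048,0,0,0,0,1,0.0014,-0.0048,0,0,0,0,1,0.0014,-0.0048,0,0,0,0,1,0.0014,-0.0048,0,0,0,0,1,0.0014,-0.0048,0,0,0,0,1,0,0,0,0,0,0,1]
}}

```text
time: 6.25
ee_pos: [0.5863, -0.1503, 0.0663]
ee_rot: [-179.9, 0.0, -168.0]
contact_force: [-3.7, -1.9, 7.7]
finger_gap: 0.0004
finger_force: 3.5
```

Emit:
{"api": "send_rows", "payload": {
  "steps": [0.0014,-0.0048,0,0,0,0,1,0.0014,-0.0048,0,0,0,0,1,0.0014,-0.0048,0,0,0,0,1,0.0014,-0.0048,0,0,0,0,1,0,0,0,0,0,0,1,0,0,0,0,0,0,1,0,0,0,0,0,0,1,0,0,0,0,0,0,1,0,0,0,0,0,0,1,0,0,0,0,0,0,1]
}}

```text
time: 7.08
ee_pos: [0.5849, -0.17, 0.0663]
ee_rot: [-179.9, 0.0, -168.0]
contact_force: [-3.0, -1.2, 7.1]
finger_gap: 0.0003
finger_force: 3.2
```

```bash
sed -i 's/-.26,-.09,.085/-.29,-.09,.085/' look.py; python3 look.py 2
```

```text
scene hoodtop 205 [ 588.7 -194.4] [31.4 75.4] 3.1 z [0.0855 0.0889 0.0924] ymin/max [-0.2309 -0.161 ] x [0.5723 0.6028]
jarlid 415 [473.1 -92.5] [55.3 57.7] 83.3 z [0.0767 0.0788 0.0809] ymin/max [-0.1187 -0.0668] x [0.4461 0.4981]
arm 114 [ 536.2 -166.1] [39.5 31.1] 81.0 z [0.0524 0.0543 0.0572] ymin/max [-0.1843 -0.1464] x [0.5193 0.5495]
side hoodtop 164 [ 588.2 -194.7] [28.7 76.8] 3.7 z [0.0855 0.0888 0.092 ] ymin/max [-0.2311 -0.1612] x [0.5723 0.602 ]
jarlid 255 [471.6 -92.6] [56.3 57.6] 39.3 z [0.0767 0.0791 0.0808] ymin/max [-0.1189 -0.0663] x [0.4465 0.4989]
arm 93 [ 536.3 -164.5] [42.8 30.7] 78.7 z [0.0522 0.054  0.0562] ymin/max [-0.1856 -0.1439] x [0.52   0.5492]
```

Emit:
{"api": "send_rows", "payload": {
  "steps": [0,0,-0.03,0,0,0,1,0,0,-0.04,0,0,0,1,0,0,-0.04,0,0,5.33,1,0,0,-0.01,0,0,5.33,1,0,0,0,0,0,5.34,1,0.0317,0.0117,0,0,0,0,1,0.0317,0.0117,0,0,0,0,1,0.0317,0.0117,0,0,0,0,1,0.0317,0.0117,0,0,0,0,1,0.0317,0.0117,0,0,0,0,1]
}}

```text
time: 8.02
ee_pos: [0.4291, -0.0993, 0.1852]
ee_rot: [-180.0, 0.0, 176.0]
contact_force: [0.4, 0.2, 0.7]
finger_gap: 0.001
finger_force: 0.0
```

Emit:
{"api": "send_rows", "payload": {
  "steps": [0.0317,0.0117,0,0,0,0,1,0,0,0,0,0,0,1,0,0,0.03,0,0,0,1,0,0,0.03,0,0,0,1,0,0,0.03,0,0,0,1,0,0,0.03,0,0,0,1,0,0,0.02,0,0,0,1,0,0,0.01,0,0,0,1,0,0,0,0,0,0,1,0,0,0,0,0,0,1]
}}

```text
time: 8.85
ee_pos: [0.4002, -0.0864, 0.0353]
ee_rot: [180.0, -0.0, 176.0]
contact_force: [-0.2, 0.6, 0.2]
finger_gap: 0.0008
finger_force: 0.0
```

```bash
python3 look.py 3
```

```text
scene hoodtop 157 [ 588.7 -215.5] [29.2 34.1] 0.5 z [0.0858 0.0884 0.091 ] ymin/max [-0.2306 -0.2004] x [0.575  0.6024]
jarlid 354 [478. -94.] [56.9 47.9] 77.4 z [0.0766 0.0787 0.0811] ymin/max [-0.1195 -0.0685] x [0.4541 0.4986]
arm 120 [ 534.5 -165. ] [39.8 30.4] 89.5 z [0.0525 0.0544 0.0567] ymin/max [-0.1848 -0.1468] x [0.5202 0.549 ]
side hoodtop 119 [ 589.2 -215.4] [31.7 28.5] 85.2 z [0.0863 0.0888 0.0903] ymin/max [-0.2312 -0.2007] x [0.5756 0.6028]
jarlid 258 [472.1 -92.9] [58.1 57.6] 66.2 z [0.0769 0.079  0.0807] ymin/max [-0.1196 -0.0665] x [0.4466 0.4989]
arm 91 [ 535.2 -165.6] [44.2 30.2] 82.6 z [0.0523 0.0544 0.0566] ymin/max [-0.1854 -0.1462] x [0.5186 0.549 ]
```

Emit:
{"api": "send_rows", "payload": {
  "steps": [-0.01,0,0,0,0,0,1,-0.008,0,0,0,0,0,1,-0.005,0,0,0,0,0,1,-0.004,0,0,0,0,0,1,-0.004,0,0,0,0,0,1,-0.004,0,0,0,0,0,1,-0.005,0,0,0,0,0,1,-0.005,0,0,0,0,0,1,-0.005,0,0,0,0,0,1,-0.005,0,0,0,0,0,1]
}}

```text
time: 9.78
ee_pos: [0.4551, -0.0901, 0.0352]
ee_rot: [180.0, -0.0, 176.0]
contact_force: [-1.8, -0.9, 0.6]
finger_gap: 0.0002
finger_force: 0.8
```

Emit:
{"api": "send_rows", "payload": {
  "steps": [-0.005,0,0,0,0,0,1,-0.005,0,0,0,0,0,1,-0.005,0,0,0,0,0,1,-0.005,0,0,0,0,0,1,-0.005,0,0,0,0,0,1,-0.005,0,0,0,0,0,1,-0.005,0,0,0,0,0,1,-0.004,0,0,0,0,0,1,-0.002,0,0,0,0,0,1,0,0,0,0,0,0,1]
}}

```text
time: 10.62
ee_pos: [0.496, -0.0929, 0.0352]
ee_rot: [-180.0, 0.0, 176.0]
contact_force: [0.2, 0.7, -0.7]
finger_gap: 0.0004
finger_force: 0.2
```

```bash
python3 look.py 4; python3 - <<'E'
from h import *
for c in['scene','side']:
    P=np.load(c+'4.npy')
    for r in bot.silhouettes(c,'jar_middle')[:4]:
        Q=P[r['mask']]; Q=Q[Q[:,2]>.072]; print(c,r['conf'],np.round(np.percentile(Q,[2,50,98],axis=0),4).tolist())
E
```

```text
scene hoodtop 158 [ 589.8 -215.5] [32.4 29.6] 89.3 z [0.0857 0.0885 0.0908] ymin/max [-0.2311 -0.2   ] x [0.5753 0.6034]
jarlid 42 [ 525.5 -112.6] [77.1 21.5] 11.1 z [0.0768 0.0789 0.0809] ymin/max [-0.1217 -0.0956] x [0.5096 0.5615]
arm 75 [ 535.3 -171.6] [26.2 32. ] 79.0 z [0.0525 0.0543 0.0562] ymin/max [-0.1848 -0.1582] x [0.5193 0.5492]
side hoodtop 124 [ 589.5 -216.5] [33.2 28.9] 85.4 z [0.0858 0.0887 0.0906] ymin/max [-0.2313 -0.2003] x [0.5759 0.6027]
jarlid 124 [549.1 -99.4] [58.7 27.6] 83.8 z [0.0772 0.0793 0.081 ] ymin/max [-0.1253 -0.0715] x [0.5335 0.56  ]
arm 147 [ 532.8 -149.3] [34.1 73.9] 0.1 z [0.0522 0.0547 0.0583] ymin/max [-0.1855 -0.1158] x [0.5174 0.5496]
scene 0.7 [[0.4456, -0.3775, 0.0738], [0.4711, -0.3515, 0.079], [0.4983, -0.3248, 0.0819]]
scene 0.63 [[0.3484, -0.1891, 0.0739], [0.3737, -0.1629, 0.0786], [0.4001, -0.1356, 0.0817]]
scene 0.57 [[0.354, -0.3166, 0.0741], [0.3801, -0.291, 0.0788], [0.4065, -0.2643, 0.0815]]
scene 0.47 [[0.5212, -0.1191, 0.0786], [0.5215, -0.118, 0.0794], [0.5219, -0.1168, 0.0801]]
side 0.96 [[0.3503, -0.264, 0.0728], [0.3759, -0.1685, 0.079], [0.4023, -0.1358, 0.0812]]
side 0.9 [[0.4475, -0.3779, 0.0729], [0.473, -0.3568, 0.0788], [0.4982, -0.3273, 0.0809]]
side 0.88 [[0.5327, -0.1254, 0.0727], [0.5459, -0.1047, 0.079], [0.5606, -0.0725, 0.0816]]
side 0.39 [[0.4573, -0.1055, 0.1977], [0.4597, -0.0903, 0.1983], [0.46, -0.0826, 0.217]]
```

Emit:
{"api": "send_rows", "payload": {
  "steps": [-0.004,0,0,0,0,0,1,-0.004,0,0,0,0,0,1,-0.004,0,0,0,0,0,1,-0.004,0,0,0,0,0,1,-0.003,0,0,0,0,0,1,-0.002,0,0,0,0,0,1,-0.001,0,0,0,0,0,1,0,0,0,0,0,0,1,0,0,0,0,0,0,1,0,0,0,0,0,0,1]
}}

```text
time: 11.65
ee_pos: [0.5175, -0.0944, 0.0352]
ee_rot: [180.0, 0.0, 176.0]
contact_force: [-1.1, -0.1, -0.6]
finger_gap: 0.0004
finger_force: 0.2
```

```bash
python3 - <<'E'
from fit import *
img,P=cam('side');f=sel(P);box('lid',f(.515,.62,-.14,-.03,.074,.0835))
E
```

```text
lid 130 [ 570.9 -101.1] [56.7 25.4] 82.6 z [0.0752 0.0792 0.0808] ymin/max [-0.1264 -0.0742] x [0.5556 0.5828]
```

Emit:
{"api": "send_rows", "payload": {
  "steps": [0.015,0,0,0,0,0,1,0.015,0,0,0,0,0,1,0,0,-0.04,0,0,0,1,0,0,-0.04,0,0,0,1,0,0,-0.04,0,0,0,1,0,0,-0.02,0,0,0,1,-0.0183,-0.0293,0,0,0,0,1,-0.0183,-0.0293,0,0,0,0,1,-0.0183,-0.0293,0,0,0,0,1,-0.0183,-0.0293,0,0,0,0,1]
}}

```text
time: 12.53
ee_pos: [0.5531, -0.2157, 0.1755]
ee_rot: [-180.0, 0.0, 176.0]
contact_force: [0.8, 0.1, 1.1]
finger_gap: 0.0009
finger_force: 0.0
```

Emit:
{"api": "send_rows", "payload": {
  "steps": [-0.0183,-0.0293,0,0,0,0,1,-0.0183,-0.0293,0,0,0,0,1,0,0,0,0,0,0,1,0,0,0.03,0,0,0,1,0,0,0.03,0,0,0,1,0,0,0.025,0,0,0,1,0,0,0.015,0,0,0,1,0,0,0.005,0,0,0,1,0,0,0,0,0,0,1,0,0,0,0,0,0,1]
}}

```text
time: 13.37
ee_pos: [0.5853, -0.2754, 0.0713]
ee_rot: [-180.0, 0.1, 176.0]
contact_force: [0.3, -0.2, -0.2]
finger_gap: 0.0002
finger_force: 0.0
```

```bash
python3 look.py 5;python3 - <<'E'
from fit import *
for c in ['scene5','side5']:
    f=sel(np.load(c+'.npy'));box('lid',f(.50,.62,-.14,-.03,.074,.0835))
E
python3 -c "
import cv2
a=cv2.imread('pics/scene5.png')[200:320,240:400]; b=cv2.imread('pics/side5.png')[190:310,190:350]
import numpy as np; cv2.imwrite('pics/c5.png',cv2.resize(np.hstack([a,b]),(800,300),interpolation=cv2.INTER_CUBIC))"
```

```text
scene hoodtop 158 [ 576.  -241.4] [92.8 28.8] 70.0 z [0.0857 0.0886 0.0926] ymin/max [-0.2849 -0.2007] x [0.5736 0.6006]
jarlid 383 [554.  -99.3] [56.2 56.5] 5.1 z [0.0767 0.0789 0.0811] ymin/max [-0.1253 -0.0734] x [0.5279 0.5796]
arm 170 [ 538.6 -132.7] [105.4  32.3] 83.9 z [0.0523 0.0547 0.0582] ymin/max [-0.1849 -0.0895] x [0.5192 0.5488]
side hoodtop 12 [ 580.9 -288.8] [13.8  2.2] 0.2 z [0.0853 0.0869 0.0917] ymin/max [-0.29   -0.2879] x [0.5741 0.5878]
jarlid 221 [550.5 -97.2] [57.  48.4] 82.3 z [0.0771 0.0793 0.0808] ymin/max [-0.1247 -0.0721] x [0.5283 0.5739]
arm 131 [ 537.4 -140.4] [88.8 30.2] 84.3 z [0.0522 0.0544 0.0583] ymin/max [-0.1836 -0.0997] x [0.5203 0.549 ]
lid 411 [554.  -99.2] [56.3 56.4] 4.1 z [0.0755 0.0788 0.081 ] ymin/max [-0.1257 -0.0735] x [0.5271 0.5796]
lid 246 [550.5 -97.3] [57.2 48.4] 82.3 z [0.075  0.0791 0.0808] ymin/max [-0.1255 -0.0723] x [0.5277 0.5736]
```

View pics/c5.png

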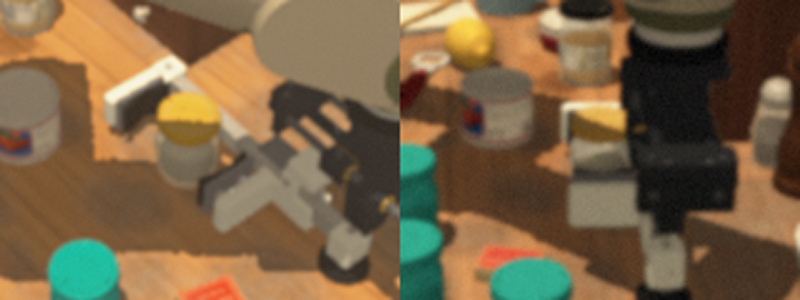

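Emit:
{"api": "send_rows", "payload": {
  "steps": [0,0.007,0,0,0,0,1,0,0.007,0,0,0,0,1,0,0.005,0,0,0,0,1,0,0.004,0,0,0,0,1,0,0.005,0,0,0,0,1,0,0.005,0,0,0,0,1,0,0.005,0,0,0,0,1,0,0.005,0,0,0,0,1,0,0.004,0,0,0,0,1,0,0.003,0,0,0,0,1]
}}

```text
time: 14.3
ee_pos: [0.5885, -0.2251, 0.0704]
ee_rot: [-180.0, 0.0, 176.0]
contact_force: [-0.6, -4.7, 1.5]
finger_gap: 0.0006
finger_force: 2.0
```

Emit:
{"api": "send_rows", "payload": {
  "steps": [0,0.003,0,0,0,0,1,0,0.003,0,0,0,0,1,0,0.003,0,0,0,0,1,0,0.003,0,0,0,0,1,0,0.003,0,0,0,0,1,0,0.003,0,0,0,0,1,0,0.003,0,0,0,0,1,0,0.003,0,0,0,0,1,0,0.003,0,0,0,0,1,0,0,0,0,0,0,1]
}}

```text
time: 15.13
ee_pos: [0.5903, -0.1978, 0.0703]
ee_rot: [180.0, -0.0, 176.1]
contact_force: [-1.5, -1.6, 1.8]
finger_gap: 0.0006
finger_force: 0.8
```

```bash
python3 look.py 6;python3 - <<'E'
from fit import *
for c in ['scene6','side6']:
    f=sel(np.load(c+'.npy'));box('lid',f(.50,.60,-.14,-.03,.074,.0835))
E
```

```text
scene hoodtop 117 [ 587.8 -183.4] [63.6 21.9] 88.2 z [0.0859 0.0883 0.0924] ymin/max [-0.2153 -0.1537] x [0.5789 0.5975]
jarlid 371 [556.2 -73.5] [56.5 55.9] 48.6 z [0.0768 0.0789 0.0816] ymin/max [-0.1012 -0.0482] x [0.5291 0.5812]
arm 159 [535.7 -96.2] [28.2 85.7] 0.1 z [0.0524 0.0546 0.0589] ymin/max [-0.1372 -0.062 ] x [0.5232 0.5496]
side hoodtop 38 [ 589.1 -213.3] [20.7  6.2] 1.2 z [0.0853 0.0896 0.0935] ymin/max [-0.2163 -0.2104] x [0.5788 0.5984]
jarlid 210 [552.3 -72.2] [59.8 47. ] 82.2 z [0.0768 0.0798 0.0815] ymin/max [-0.1009 -0.0457] x [0.5301 0.5746]
arm 119 [ 539.5 -101.8] [73.  29.3] 82.3 z [0.0523 0.0546 0.0583] ymin/max [-0.1375 -0.0739] x [0.5231 0.5495]
lid 389 [556.  -73.6] [57.3 55.7] 47.6 z [0.0761 0.0788 0.0815] ymin/max [-0.1011 -0.0484] x [0.5284 0.5811]
lid 230 [552.3 -72.2] [59.8 47. ] 82.3 z [0.0753 0.0797 0.0815] ymin/max [-0.1011 -0.046 ] x [0.529  0.5745]
```

Emit:
{"api": "send_rows", "payload": {
  "steps": [0,0.002,0,0,0,0,1,0,0.002,0,0,0,0,1,0,0.002,0,0,0,0,1,0,0.002,0,0,0,0,1,0,0.002,0,0,0,0,1,0,0.002,0,0,0,0,1,0,0.002,0,0,0,0,1,0,0.001,0,0,0,0,1,0,0.001,0,0,0,0,1,0,0,0,0,0,0,1]
}}

```text
time: 16.07
ee_pos: [0.5913, -0.1829, 0.0702]
ee_rot: [-179.9, 0.0, 176.0]
contact_force: [-1.1, -6.1, -0.2]
finger_gap: 0.0003
finger_force: 3.1
```

Emit:
{"api": "send_rows", "payload": {
  "steps": [0,0.001,0,0,0,0,1,0,0.001,0,0,0,0,1,0,0.001,0,0,0,0,1,0,0.001,0,0,0,0,1,0,0,0,0,0,0,1,0,0,0,0,0,0,1,0,0,0,0,0,0,1,0,0,0,0,0,0,1,0,0,0,0,0,0,1,0,0,0,0,0,0,1]
}}

```text
time: 16.9
ee_pos: [0.5916, -0.1792, 0.0702]
ee_rot: [-179.9, 0.0, 176.0]
contact_force: [-1.0, -6.7, 1.0]
finger_gap: 0.0005
finger_force: 3.7
```

Emit:
{"api": "send_rows", "payload": {
  "steps": [0,0.001,0,0,0,0,1,0,0.001,0,0,0,0,1,0,0.001,0,0,0,0,1,0,0.0005,0,0,0,0,1,0,0,0,0,0,0,1,0,0,0,0,0,0,1,0,0,0,0,0,0,1,0,0,0,0,0,0,1,0,0,0,0,0,0,1,0,0,0,0,0,0,1]
}}

```text
time: 17.73
ee_pos: [0.5917, -0.1778, 0.0703]
ee_rot: [-179.7, 0.0, 176.0]
contact_force: [-1.8, -18.4, -3.2]
finger_gap: 0.0005
finger_force: 8.7
```

Emit:
{"api": "send_rows", "payload": {
  "steps": [0,-0.002,0,0,0,0,1,0,-0.002,0,0,0,0,1,0,-0.004,0,0,0,0,1,0,-0.01,0,0,0,0,1,0,-0.015,0,0,0,0,1,0,-0.01,-0.02,0,0,0,1,0,0,-0.04,0,0,0,1,0,0,-0.04,0,0,0,1,0,-0.02,-0.04,0,0,0,1,0,-0.02,0,0,0,0,1]
}}

```text
time: 18.57
ee_pos: [0.5882, -0.2582, 0.2161]
ee_rot: [-179.7, 0.6, 176.1]
contact_force: [0.3, -0.5, 0.7]
finger_gap: 0.0005
finger_force: 0.0
```

```bash
python3 look.py 7;python3 - <<'E'
from fit import *
for c in ['scene7','side7']:
    f=sel(np.load(c+'.npy'));box('lid',f(.50,.60,-.14,-.02,.074,.0835));box('tin',f(.40,.52,-.02,.09,.05,.062))
E
python3 -c "
import cv2
a=cv2.imread('pics/scene7.png')[200:320,240:400]; b=cv2.imread('pics/side7.png')[190:310,190:350]
import numpy as np; cv2.imwrite('pics/c7.png',cv2.resize(np.hstack([a,b]),(800,300),interpolation=cv2.INTER_CUBIC))"
```

```text
scene hoodtop 145 [ 593.4 -152.4] [33.9 31.5] 83.8 z [0.0856 0.0885 0.0907] ymin/max [-0.1677 -0.1366] x [0.5791 0.6063]
jarlid 366 [570.9 -82. ] [ 58.1 101. ] 39.5 z [0.0766 0.0795 0.0818] ymin/max [-0.0913 -0.0392] x [0.5297 0.5819]
arm 137 [536.1 -83.8] [74.8 28.5] 89.0 z [0.0523 0.0544 0.059 ] ymin/max [-0.1206 -0.0529] x [0.5238 0.5493]
side hoodtop 96 [ 594.1 -154.2] [30.1 28.5] 81.2 z [0.0858 0.0887 0.0901] ymin/max [-0.1685 -0.14  ] x [0.5801 0.6068]
jarlid 227 [556.8 -65.2] [59.3 54.5] 84.2 z [0.0773 0.0797 0.0812] ymin/max [-0.0918 -0.0382] x [0.5301 0.5823]
arm 107 [539.4 -90.4] [61.7 27.3] 82.9 z [0.0522 0.0546 0.0592] ymin/max [-0.1198 -0.0658] x [0.5252 0.5495]
lid 394 [570.5 -81.6] [ 58.1 102.7] 39.5 z [0.0757 0.0793 0.0818] ymin/max [-0.1066 -0.0392] x [0.5293 0.583 ]
tin 605 [464.5  39.2] [74.9 74.2] 74.4 z [0.0509 0.0536 0.057 ] ymin/max [0.0037 0.0738] x [0.4298 0.4989]
lid 245 [556.8 -65.2] [59.3 54.5] 84.2 z [0.0755 0.0795 0.0812] ymin/max [-0.0924 -0.0386] x [0.5303 0.5827]
tin 346 [464.   40.3] [73.7 78.2] 1.8 z [0.0517 0.0544 0.0574] ymin/max [0.0036 0.0776] x [0.4298 0.498 ]
```

View pics/c7.png

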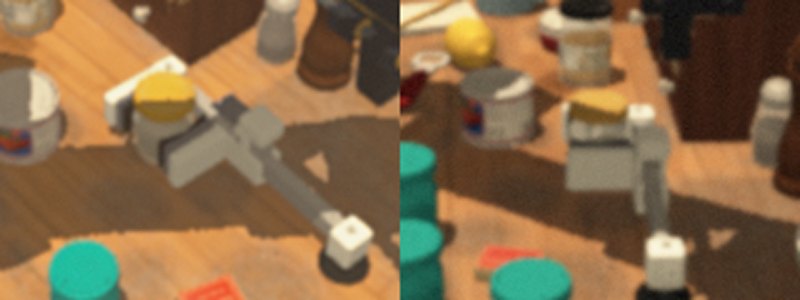

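```bash
python3 -c "
from bench import bot
print(bot.finish_job())"
```

```text
the job is handed in; nothing more can be done
None
```

The job is handed in. I slid the jaw back about 80 mm with the paddle held down, pushed the jar in, and closed the jaw until the spring pad bottomed out at 18 N. On letting go the jaw slipped back about 3 mm to the nearest tooth; in the last pictures the jar still stands upright between both pads. I saw nothing else moved, though I re-measured only the tin. About 19 s of the 67 s were used.

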